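Thickness gauge: lift the foot, locate the coated plate, set the foot down

ROBOT

A 6-joint arm with a two-finger parallel gripper is mounted at the origin on a cart in front of the work surface, level with it; the furniture and walls round the work are solid. World frame = base frame: x ahead of the robot, y to its left, z up, the work surface at z = 0. Lengths are in m, angles in rad, forces in N, time in s.
With the tool pointing down it reaches from about 0.35 to 0.775 m from the base axis. Payload 5.5 kg.
Tool frame: the origin (TCP) lies at the very end of the fingers, on their centre line; the grasp point (between the pads) lies env.pinch_z behind it (env.pinch_z is the distance from the TCP to the grasp point, in m); z points along the fingers, y is the line along which they close (so a half turn about z gives the same grasp; the last joint's range is limited). The gripper opens to 85 mm and grips with 20 to 120 N. Pads are 22 mm wide; open, the fingers measure 114 mm over their backs; the gripper's body (76 mm by 85 mm) begins 54 mm behind the grasp point. The pads swing forward as they close: fully open they stand 13 mm farther back than shut.
Start: joints at [-1.477, 0.313, 0.046, 1.304, 0, 1.431], TCP at [0.133, -0.559, 0.209] pointing down, gripper open.
Joint ranges: [-2.76, 2.76], [-0.86, 1.69], [-1.03, 1.26], [-2.2, 2.34], [-1.47, 1.5], [-3.14, 3.14]. Speed limits (rad/s): [2.57, 2.57, 3.14, 3.14, 3.14, 3.14].

INTERFACE

Orientations are given as a unit quaternion [w, x, y, z].
In Python, from workcell import env, eyes gives the robot as it stands.
- The arm moves only by the shell command python3 -m jog 'ROWS' [FORCE]. ROWS is JSON, one flat list of numbers, 7 for each row, row after row: the shift along the world's x, y, z as a fraction of full scale, then the turn, a rotation vector about the world's x, y, z as a fraction of full scale, then the opening, from -1 (shut) to 1 (fully open), so that 0 is half open. A call has 1 to 12 rows; each row is the pose to reach, as a shift and turn from the pose commanded when the call began, turning the shorter way round; what a row does not reach only later rows make up. Full scale, the value 1, is 20 cm for a shift and pi rad for a turn. A row lasts 1/12 s, in which the tool goes at most 41.7 mm and 7.16 degrees, less where a joint would pass 70% of its speed; a pose out of reach is approached as far as the arm can. A call with a number of a shift or a turn outside -1 to 1 is refused whole. A call with a gripper value outside its range is refused whole. The fingers move at their own pace and stop on an object; FORCE is the grip in N (left out, the last holds). Time passes only in rows, so rows that repeat a pose let the fingers close. It gives the time, the measured TCP pose, the force, the opening and the grip force at its end, in the units of the state.
- env.get_state(): the state, without advancing time (a new reading comes with each control period).
- eyes.read_camera(name): name is "scene" or "top" or "wrist"; returns (picture, depth): 384x512x3 uint8, red, green, blue; 384x512 float32, m along the optical axis (not along the pixel's ray), 0 where there is no reading.
- eyes.calibration(name): a dict with "fx", "fy", "cx", "cy" (pixels), "R" (3x3) and "t" (3): a world point X has camera coordinates R X + t; the wrist camera has in their place "tool_from_camera" (4x4, takes a point from camera to tool coordinates, whose origin is the TCP and whose axes are the flange's). Camera axes: x right, y down, z forward; pixel columns grow to the right and rows downward; lengths in m; the calibration is good to about 2 mm. The wrist camera is an equidistant fisheye: a pixel r from the principal point sees the ray r / f radians off the axis. A picture is of the moment at which its call begins: read the wrist's pose just before it. calibration takes no time and is no camera call.
- env.hand_in(): hands the job in; it is judged then, once.
The state is a dict: "clock": time; "joint_pos": joint angles; "qvel": joint speeds; "tau": joint torques, N m; "tcp_pos": TCP position; "orientation": TCP orientation; "wrist_force": force on the tool from outside, world axes, zero at the start; "ft_torque": the same for the moment, N m; "finger_gap": finger opening in m; "grip_force": force on a finger pad.
Only numpy, scipy, OpenCV 4.12 (cv2) and the standard library are available. Lean on these libraries where they do the work, as an engineer would, in place of code of your own. Each camera call takes 0.05 s, during which the arm holds its last target. There are 200 camera calls.

TASK

Check the coated plate on the bench thickness gauge: swing the gauge's lift lever back to its stop so that the foot is raised, slide the plate home on the gauge's table, its long edge against the two side pins and its far end against the end pin, and then swing the lever gently all the way forward again so that the foot comes down on the coating. Do not knock over the two small vials beside the gauge.

Things in the scene. Friction and masses are not known exactly. Their poses are not given: they have to be found in the camera images.
- gauge: Thickness gauge, fixed: grey base 300 x 140 mm, ground steel table at z = 32 mm, column at the far end, arm with a dial indicator over the table. Origin: on the worktop under the measuring foot; x rearward, y left, z up. Base spans x -185..115, y -75..65 mm. Indicator, arm, column: x > -15, y -30..38, z 65..210 mm (column down to the table at x = 82); in front of x = -15 the table is open above.
- side_pins (a point): Midpoint, on the table, of the line through the centres of the two side pins (steel, 8 mm diameter, 9 mm high) that stand at gauge (x, y) = (-90, 34) and (15, 34) mm. A plate pushed to the left (+y) meets them at y = 30.
- end_pin (a point): Foot of the end pin (steel, 8 mm diameter, 9 mm high) on the table at gauge (34, 0) mm, behind the measuring foot. A plate pushed to the rear meets it at x = 30.
- lift_lever (a joint): Lift lever at the right of the indicator's top, rad. 0 = front stop: arm leans 50 deg forward of vertical, foot down. 1.2 = rear stop: arm leans 19 deg back, its fork holds the foot about 15 mm up. Stiff: stays where left; pushing its ball takes 2 to 3 N, from in front to raise, from behind to lower. Each 0.1 rad moves the foot 1 to 1.4 mm; let down, it leaves the foot behind on what it meets.
- lever_ball (a point): Centre of the steel ball, 19 mm across, at the end of the lift lever (rod 7 mm thick). It runs on a circle of 75 mm radius about lever_hinge, in the gauge's x-z plane: at lever value q (rad) it is at hinge + 75 mm * (-sin(0.873 - q), 0, cos(0.873 - q)) in gauge axes. Nothing else is within 20 mm of the ball.
- lever_hinge (a point): Point on the lever's hinge axis (along the gauge's y), straight across from the ball: gauge (12.5, -40, 186.5) mm.
- spindle (a joint): Height of the measuring foot over the table, m (0 = on the table). The foot is a flat steel disc of 14 mm diameter under a vertical spindle that bears down with about 1.6 N; the lever's fork lifts it, and let down it rests on whatever lies under it.
- plate: Loose aluminium plate 130 x 60 x 6 mm, about 0.13 kg, dark coating on top, lying on the gauge's table in front of the foot. Origin: centre of its underside; x along its length, roughly the gauge's x; z up. Home (against all three pins) its origin is at gauge (-35, 0, 32) mm, and the foot is over the coating 30 mm from its far end. Smooth: it slides at about 0.5 N.
- vial_1: Loose small glass vial with black cap, 21 mm diameter, 53 mm high, standing on the worktop left of the gauge. Origin: centre of its underside, z up.
- vial_2: Second such vial, standing a little farther back. Origin: centre of its underside, z up.

How it is judged:
On the way, in this order (a step that is already met when the one before it is completed fails the run):
1. the lift lever is swung back, at least 1.05 rad, and stays there with the foot raised (value of joint lift_lever above 1.05 rad and value of joint spindle above 0.011 m), for 0.2 s.
2. with the foot still raised, the plate lies home: against both side pins and the end pin (gaps under 2.5 mm) (value of joint lift_lever above 1 rad and x of plate in the frame of gauge above -0.0375 m and y of plate in the frame of gauge between -0.0025 and 0.003 m and angle between the x axis of plate and the x axis of gauge, either way round below 0.035 rad and z of plate in the frame of gauge below 0.034 m), for 0.2 s.
At the end, for the whole second after the job is handed in: The lever is fully forward (within 0.1 rad of its front stop), the foot rests on the coated plate, the plate lies flat and still with gaps under 2.5 mm to the side pins and the end pin and square to the gauge within 0.035 rad, and both vials stand (value of joint lift_lever below 0.1 rad and value of joint spindle between 0.0045 and 0.0075 m and contact force between spindle and plate above 0.5 N and x of plate in the frame of gauge above -0.0375 m and y of plate in the frame of gauge between -0.0025 and 0.003 m and angle between the x axis of plate and the x axis of gauge, either way round below 0.035 rad and linear speed of plate below 0.02 m/s and angle between each of vial_1, vial_2's own z axis and vertical below 0.3 rad); the robot touches nothing.
It fails at once if the foot comes down faster than 60 mm/s (the lever must be lowered gently, not flicked) (velocity of joint spindle below -0.06 m/s).
It fails at once if a vial beside the gauge is knocked over (angle between any of vial_1, vial_2's own z axis and vertical above 0.6 rad).
It also fails if it takes over 69 s, if anything falls off the work surface, if the arm or the gripper's body presses on something with over 40 N, if the wrist force passes 120 N, or if a joint passes its speed limit or range.

## Working session

There is one attempt and no reset: what is moved stays moved. The work goes in short steps, Python scripts to look and compute and a shell command to move; the robot and the scene stay as the last step left them, time stands still between calls to the robot, and variables do not carry over. Pictures are saved under pics/ and viewed, at most 10 in all, crops included, and the job is handed in when it is done.

```bash
ls; mkdir -p pics
python3 - <<'E'
from workcell import env, eyes
import cv2,numpy as np
print(env.pinch_z, env.get_state())
for n in("scene","top"):
    p,d=eyes.read_camera(n); np.savez(f"pics/{n}.npz",p=p,d=d); cv2.imwrite(f"pics/{n}.png",p[:,:,::-1])
    print(n,eyes.calibration(n))
a=cv2.imread("pics/scene.png");b=cv2.imread("pics/top.png")
E
```

```text
pics
0.0187 {'clock': 0.0, 'joint_pos': array([-1.47661499e+00,  3.14007000e-01,  4.49537925e-02,  1.30361142e+00,
        1.02037818e-05,  1.43119882e+00]), 'qvel': array([-0.00014328, -0.00040939,  0.0002957 , -0.00082216,  0.00170645,
        0.00034612]), 'tau': array([-2.37613443e-03, -4.80624712e+01,  2.98537266e+01,  1.94753014e-02,
       -5.88799708e-05,  7.10987791e-06]), 'tcp_pos': array([ 0.13314294, -0.55878753,  0.20799487]), 'orientation': array([-9.33790918e-04,  9.93175774e-01,  1.16623369e-01,  2.63114517e-05]), 'wrist_force': array([-0.65809191, -0.24356429, -0.07746577]), 'ft_torque': array([ 0.00036536,  0.00952667, -0.04429958]), 'grip_force': 0.0, 'finger_gap': 0.08534928798866366}
scene {'fx': 411.60567588746153, 'fy': 411.60567588746153, 'cx': 254.59024036979855, 'cy': 198.7184556074901, 'R': array([[-5.78062077e-01, -8.15992365e-01, -8.34338209e-04],
       [-3.99910985e-01,  2.84194327e-01, -8.71380967e-01],
       [ 7.11277330e-01, -5.03378630e-01, -4.90606273e-01]]), 't': array([0.41188777, 0.38446227, 0.51011194])}
top {'fx': 431.97308168161794, 'fy': 431.97308168161794, 'cx': 254.7874598228308, 'cy': 191.93339373311915, 'R': array([[-0.00530731, -0.9989553 , -0.04538887],
       [-0.9834539 ,  0.01343347, -0.18065984],
       [ 0.18108083,  0.04367905, -0.98249777]]), 't': array([0.10762039, 0.63437582, 0.86868019])}
```

View pics/top.png

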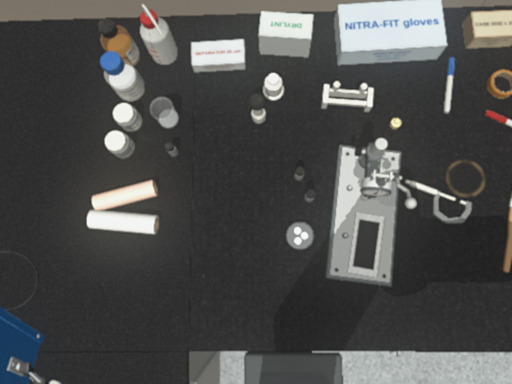

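View pics/scene.png

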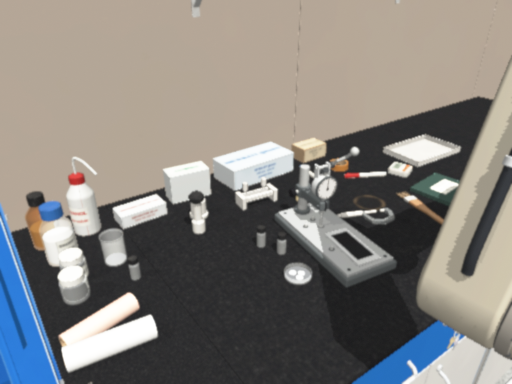

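```bash
cat > h.py <<'E'
import numpy as np,cv2
from workcell import env,eyes
def ray_at_z(n,uv,z):
    c=eyes.calibration(n);R,t=c["R"],c["t"]
    o=-R.T@t; uv=np.atleast_2d(uv)
    d=np.c_[(uv[:,0]-c["cx"])/c["fx"],(uv[:,1]-c["cy"])/c["fy"],np.ones(len(uv))]@R
    return o+d*((z-o[2])/d[:,2])[:,None]
def cloud(n,d):
    c=eyes.calibration(n);v,u=np.mgrid[:d.shape[0],:d.shape[1]]
    P=np.stack([(u-c["cx"])/c["fx"]*d,(v-c["cy"])/c["fy"]*d,d],-1)
    return (P-c["t"])@c["R"]
def proj(n,X):
    c=eyes.calibration(n);p=np.atleast_2d(X)@c["R"].T+c["t"]
    return np.c_[c["fx"]*p[:,0]/p[:,2]+c["cx"],c["fy"]*p[:,1]/p[:,2]+c["cy"]]
E
python3 - <<'E'
from h import *
f=np.load("pics/top.npz");P=cloud("top",f["d"])
for u,v in[(342,270),(345,215),(367,245),(356,245),(388,260),(411,203),(380,146),(300,170),(309,195),(320,260)]:print(u,v,P[v,u].round(4))
# table-top points
m=(abs(P[...,2]-.032)<.006);m[:,:325]=0;m[:,405:]=0;m[:140]=0;m[290:]=0
print(m.sum(),np.median(P[...,2][m]))
c=max(cv2.findContours(m.astype(np.uint8),0,2)[0],key=cv2.contourArea)
q=P[c[:,0,1],c[:,0,0],:2].astype(np.float32)
print(cv2.minAreaRect(q),cv2.boxPoints(cv2.minAreaRect(q)))
cv2.imwrite("pics/top_c.png",cv2.resize(f["p"][135:295,285:425,::-1],None,fx=3.7,fy=3.7,interpolation=cv2.INTER_CUBIC))
E
```

```text
342 270 [ 0.4692 -0.0817  0.0331]
345 215 [ 0.5871 -0.0935  0.0302]
367 245 [ 0.5213 -0.1358  0.0386]
356 245 [ 0.5215 -0.1128  0.0378]
388 260 [ 0.4896 -0.1798  0.0319]
411 203 [ 0.5785 -0.1685  0.2469]
380 146 [ 0.703  -0.1443  0.1623]
300 170 [0.684  0.0031 0.0525]
309 195 [ 0.6281 -0.0147  0.055 ]
320 260 [ 4.913e-01 -3.930e-02  4.000e-04]
5493 0.03252854939159137
((0.5928071737289429, -0.13468250632286072), (0.13593418896198273, 0.2967294156551361), 82.37908935546875) [[ 0.43673927 -0.1823734 ]
 [ 0.7308477  -0.2217251 ]
 [ 0.7488751  -0.08699161]
 [ 0.45476663 -0.04763991]]
```

View pics/top_c.png

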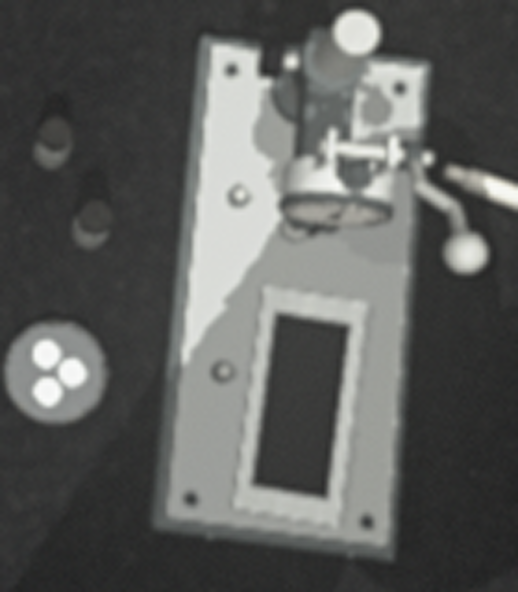

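```bash
cat >> h.py <<'E'
G0=np.array([.6282,-.1343]);YAW=np.deg2rad(-7.62)
ex=np.array([np.cos(YAW),np.sin(YAW)]);ey=np.array([-ex[1],ex[0]])
def toG(w): w=np.atleast_2d(w)[:,:2]-G0; return np.c_[w@ex,w@ey]
def toW(g): g=np.atleast_2d(g); return G0+g[:,:1]*ex+g[:,1:2]*ey
def tilt():
    s=env.get_state();return s
E
python3 - <<'E'
from h import *
f=np.load("pics/top.npz");P=cloud("top",f["d"])
k=lambda a:(np.array(a)+.5)/3.7-.5+[285,135]
print("pins",toG(ray_at_z("top",k([(223,372),(239,195)]),.040))*1e3)
c=toG(ray_at_z("top",k([(265,288),(368,303),(336,526),(235,512)]),.038))
print("plate corners",c*1e3,c.mean(0)*1e3)
print("ball pts",toG(ray_at_z("top",k([(466,254)]),.237))*1e3)
# depth plate mask
m=(abs(P[...,2]-.038)<.0025);g=toG(P.reshape(-1,3)).reshape(*m.shape,2)
m&=(g[...,0]<-20)&(g[...,0]>-184)&(g[...,1]>-74)&(g[...,1]<64)
m=cv2.morphologyEx(m.astype(np.uint8),2,np.ones((3,3)))
q=g[m>0].astype(np.float32);print(m.sum(),cv2.minAreaRect(q*1000))
s=env.get_state();print("tool G",toG(s["tcp_pos"])*1e3)
print("W targets: ball front stand-off",toW([(-.045-.045,-.040)]), "ball rear",toW([(.0366,-.04)]))
E
```

```text
pins [[-90.88159003  32.67124603]
 [ 14.05050296  32.78700149]]
plate corners [[ -38.87087357   12.65498932]
 [ -40.44305786  -46.95574272]
 [-169.77391669  -38.61225371]
 [-169.23577661   18.45332354]] [-104.58090618  -13.61492089]
ball pts [[-43.33633215 -42.6897929 ]]
0 ((0.0, 0.0), (0.0, 0.0), 0.0)
tool G [[-434.38126937 -486.44527702]]
W targets: ball front stand-off [[ 0.53369067 -0.16201256]] ball rear [[ 0.6591727  -0.17880002]]
```

```bash
sed -i 's/^G0=.*;YAW/G0=np.array([.6271,-.1355]);YAW/' h.py
python3 -m jog '[0.3,0.3,0.45,0,0,0,-1, 1,1,0.45,0,0,-0.1167,-1, 1,1,0.45,0,0,-0.1167,-1, 1,1,0.45,0,0,-0.1167,-1, 1,1,0.45,0,0,-0.1167,-1, 1,1,0.45,0,0,-0.1167,-1, 1,1,0.45,0,0,-0.1167,-1, 1,1,0.45,0,0,-0.1167,-1, 1,1,0.45,0,0,-0.1167,-1, 1,1,0.45,0,0,-0.1167,-1, 1,1,0.45,0,0,-0.1167,-1]' 20
```

```text
clock: 1.02
tcp_pos: [0.3328, -0.3596, 0.2983]
orientation: [-0.0, 0.998, -0.066, -0.0]
wrist_force: [-0.3, 0.3, -0.4]
finger_gap: 0.0001
grip_force: 0.0
```

```bash
python3 -m jog '[1,0.975,0,0,0,0,-1, 1,0.975,0,0,0,0,-1, 1,0.975,0,0,0,0,-1, 1,0.975,0,0,0,0,-1, 1,0.975,0,0,0,0,-1, 1,0.975,0,0,0,0,-1, 1,0.975,0,0,0,0,-1, 1,0.975,0,0,0,0,-1, 1,0.975,-0.375,0,0,0,-1, 1,0.975,-0.375,0,0,0,-1, 1,0.975,-0.375,0,0,0,-1]'
python3 - <<'E'
from h import *
s=env.get_state();print(s["tcp_pos"],toG(s["tcp_pos"])*1e3,s["wrist_force"])
T=[]
for n in("top","wrist"):
    p,d=eyes.read_camera(n); T.append(p[135:295,285:425] if n=="top" else p)
a=cv2.resize(T[0],(336,384),interpolation=2);b=cv2.resize(T[1],(464,384))
cv2.imwrite("pics/m1.png",np.hstack([a,b])[:,:,::-1])
E
```

```text
clock: 1.93
tcp_pos: [0.5279, -0.1636, 0.2156]
orientation: [-0.003, 0.998, -0.067, -0.007]
wrist_force: [-1.1, 0.3, -1.4]
finger_gap: 0.0001
grip_force: 0.0
[ 0.52789276 -0.16364185  0.21562092] [[-94.59949016 -41.04845775]] [-1.10071286  0.34488168 -1.41610933]
```

View pics/m1.png

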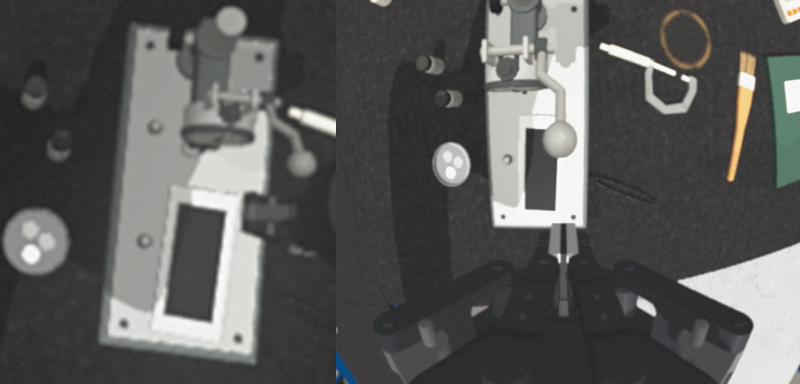

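```bash
python3 -m jog '[0.08,-0.011,0,0,0,0,-1, 0.121,-0.016,0,0,0,0,-1, 0.15,-0.02,0.025,0,0,0,-1, 0.18,-0.024,0.05,0,0,0,-1, 0.21,-0.028,0.072,0,0,0,-1, 0.235,-0.031,0.09,0,0,0,-1, 0.27,-0.036,0.105,0,0,0,-1, 0.31,-0.041,0.117,0,0,0,-1, 0.34,-0.045,0.125,0,0,0,-1, 0.377,-0.05,0.13,0,0,0,-1, 0.42,-0.056,0.13,0,0,0,-1, 0.44,-0.059,0.128,0,0,0,-1]'
python3 - <<'E'
from h import *
s=env.get_state();print(toG(s["tcp_pos"])*1e3,s["tcp_pos"][2],s["wrist_force"])
E
```

```text
clock: 3.03
tcp_pos: [0.6225, -0.1769, 0.2505]
orientation: [0.0, 0.998, -0.066, 0.001]
wrist_force: [-0.0, 0.1, -0.0]
finger_gap: -0.0001
grip_force: 0.0
[[  0.96055163 -41.63593767]] 0.25052731305167364 [-0.02628737  0.09357496 -0.03653937]
```

```bash
python3 -m jog '[0.02,-0.003,0,0,0,0,-1, 0.04,-0.005,-0.01,0,0,0,-1, 0.055,-0.007,-0.01,0,0,0,-1, 0.07,-0.009,-0.015,0,0,0,-1, 0.077,-0.01,-0.02,0,0,0,-1, 0.077,-0.01,-0.02,0,0,0,-1]'
python3 - <<'E'
from h import *
s=env.get_state();print(toG(s["tcp_pos"])*1e3,s["tcp_pos"][2],s["wrist_force"])
T=[]
p,d=eyes.read_camera("scene");q,d2=eyes.read_camera("top");P=cloud("top",d2)
g=toG(P.reshape(-1,3)).reshape(384,512,2);m=(g[...,0]>-.06)&(g[...,0]<.07)&(abs(g[...,1]+.042)<.012)&(P[...,2]>.2)&(P[...,2]<.275)
print(np.c_[g[m]*1e3,P[m][:,2]*1e3][::6].round())
w,_=eyes.read_camera("wrist")
cv2.imwrite("pics/m2.png",np.hstack([cv2.resize(p[130:290,260:400],(336,384)),cv2.resize(w,(464,384))])[:,:,::-1])
E
```

```text
clock: 3.53
tcp_pos: [0.6367, -0.1782, 0.2451]
orientation: [-0.0, 0.998, -0.066, -0.0]
wrist_force: [0.5, 0.9, -0.5]
finger_gap: -0.0007
grip_force: 0.0
[[ 15.14293016 -41.03259915]] 0.24510924568094078 [ 0.5165071   0.90990039 -0.53961118]
[[  8. -35. 272.]
 [ -6. -30. 210.]
 [-11. -33. 214.]
 [-13. -36. 217.]
 [-14. -38. 217.]
 [-16. -39. 218.]
 [-17. -43. 217.]
 [-22. -38. 223.]
 [-25. -40. 229.]
 [-29. -37. 228.]
 [-33. -36. 243.]
 [-35. -37. 245.]
 [-37. -34. 245.]
 [-36. -45. 243.]
 [-39. -37. 248.]
 [-41. -30. 242.]
 [-40. -39. 245.]
 [-42. -32. 244.]
 [-42. -40. 248.]
 [-43. -34. 241.]
 [-44. -42. 249.]
 [-45. -36. 243.]
 [-45. -44. 246.]
 [-47. -37. 242.]
 [-45. -48. 239.]
 [-48. -41. 243.]
 [-50. -38. 241.]]
```

View pics/m2.png

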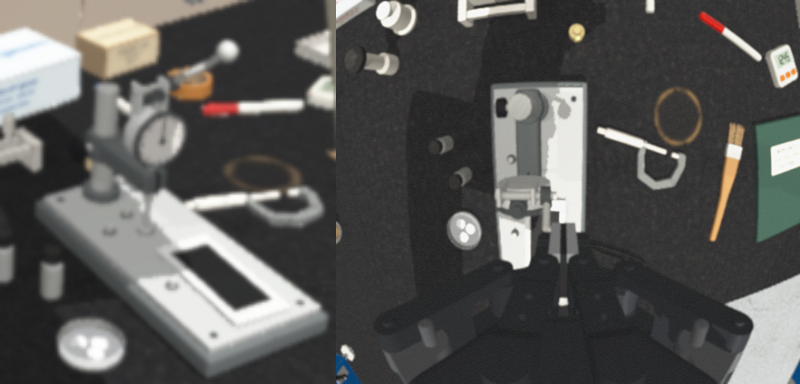

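Run:
```python
from h import *
s=env.get_state();t=s["tcp_pos"];print(s["clock"],t,s["joint_pos"])
o=[]
for n in("top","scene"):
    p,d=eyes.read_camera(n);p=p.copy()
    for X,c in((t,(255,0,0)),(np.r_[toW([(-.045,-.04)])[0],.235],(0,255,0)),(np.r_[toW([(.0366,-.04)])[0],.2575],(0,0,255))):
        u=proj(n,X)[0];print(n,u,d[int(u[1]),int(u[0])]);cv2.circle(p,(int(u[0]),int(u[1])),2,c,-1)
    o.append(cv2.resize(p[100:300,250:450],(400,400)))
cv2.imwrite("pics/m3.png",np.hstack(o)[:,:,::-1])
```

```text
3.6833 [ 0.63643564 -0.17813919  0.24557209] [-3.94214306e-01  4.88258195e-01  3.95808113e-01  1.47848896e+00
 -9.80674341e-05  2.88024867e+00]
top [414.11609957 169.4272834 ] 0.9857873
top [409.31122162 204.86756624] 0.7248069
top [416.55822835 155.24408408] 0.6577934
scene [338.12434864 139.24307491] 1.6026666
scene [354.46703995 152.85931483] 0.8870544
scene [332.39224252 131.35480164] 1.612498
```

View pics/m3.png

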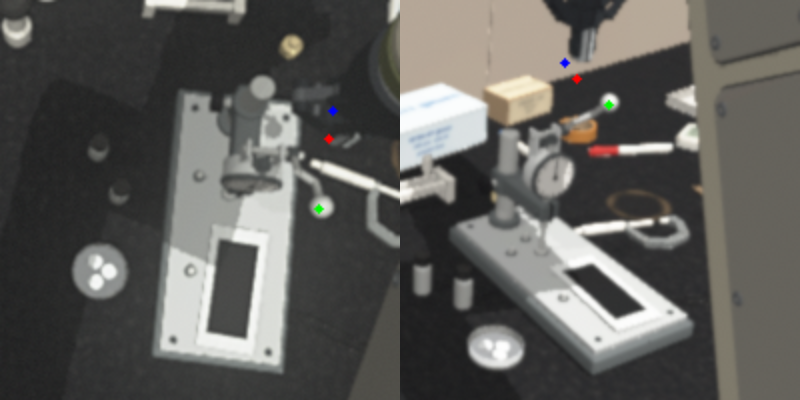

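Run:
```python
from h import *
t=env.get_state()["tcp_pos"]
for n in("scene","top"):
    p,d=eyes.read_camera(n);P=cloud(n,d)
    m=(np.linalg.norm(P-t,axis=-1)<.07)&(d>0)&(P[...,2]>.215)
    q=P[m];v,u=np.nonzero(m);print(n,len(q))
    i=np.argsort(q[:,2])[:: max(1,len(q)//25)]
    print(np.c_[u,v,(q-t)*1e3][i].round().astype(int))
    cv2.imwrite("pics/m4.png",cv2.resize(p[70:230,340:500],(600,600),interpolation=2)[:,:,::-1])
```

```text
scene 330
[[344 157 -31   9 -30]
 [350 155 -44   5 -22]
 [352 154 -58  15 -12]
 [355 153 -65  14  -8]
 [357 151 -64   7  -5]
 [356 150 -64  11  -2]
 [356 148 -61   8   1]
 [336 128   6   4  25]
 [339 128  -5   6  29]
 [342 127  -9   1  32]
 [334 125   6  12  34]
 [346 124  -8 -11  36]
 [340 124  -6   5  38]
 [336 123   0  13  41]
 [346 122 -13  -5  43]
 [347 120  -9 -12  45]
 [335 119   7   9  47]
 [336 119   1  12  49]
 [341 118  -5   3  51]
 [347 116  -7 -13  54]
 [341 117  -9   8  56]
 [338 116  -5  13  58]
 [345 114  -8  -5  60]
 [338 114  -6  15  63]
 [343 113 -14   8  66]
 [342 112 -11   9  68]]
top 242
[[405 191 -32   9 -30]
 [409 191 -32   3 -27]
 [409 193 -37   5 -22]
 [407 196 -43  10 -18]
 [405 204 -58  17  -9]
 [406 200 -52  16  -6]
 [408 207 -64  13  -5]
 [415 202 -56   1  -4]
 [407 205 -61  15  -3]
 [407 203 -57  15  -2]
 [408 200 -52  13  -2]
 [414 201 -54   4   0]
 [413 199 -51   6   0]
 [412 203 -58   8   1]
 [412 200 -53   8   2]
 [411 200 -53  10   3]
 [423 172 -12  -4  30]
 [416 168  -6   8  34]
 [423 171 -12  -2  37]
 [422 170 -11   1  40]
 [424 170 -11  -1  43]
 [419 167  -7   7  46]
 [424 169 -11   0  48]
 [416 164  -4  14  53]
 [429 168 -11  -5  56]
 [427 166  -9   0  61]
 [422 167 -12  10  66]]
```

View pics/m4.png

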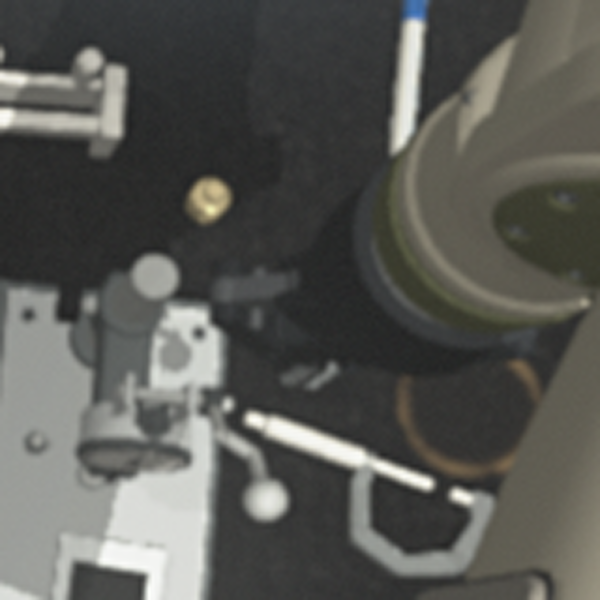

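```bash
python3 -m jog '[-0.1,0.013,0.06,0,0,0,-1, -0.3,0.04,0.06,0,0,0,-1, -0.54,0.072,0.06,0,0,0,-1, -0.54,0.072,0.06,0,0,0,-1, -0.54,0.072,0,0,0,0,-1, -0.54,0.072,-0.12,0,0,0,-1, -0.54,0.072,-0.235,0,0,0,-1, -0.54,0.072,-0.235,0,0,0,-1, -0.54,0.072,-0.235,0,0,0,-1]'
python3 - <<'E'
from h import *
s=env.get_state();t=s["tcp_pos"];print(toG(t)*1e3,t[2],s["wrist_force"])
for n in("scene","top"):
    p,d=eyes.read_camera(n);P=cloud(n,d);g=toG(P.reshape(-1,3)).reshape(384,512,2)
    m=(np.linalg.norm(P-t,axis=-1)<.06)&(d>0)&(P[...,2]>.1)&(g[...,0]<-.068)
    q=np.c_[g[m],P[m][:,2]]*1e3;q=q[np.argsort(q[:,2])];print(n,len(q));print(q[::max(1,len(q)//15)].round().astype(int))
E
```

```text
clock: 4.63
tcp_pos: [0.5277, -0.1634, 0.198]
orientation: [-0.0, 0.998, -0.066, -0.001]
wrist_force: [0.2, -0.3, -0.2]
finger_gap: -0.0001
grip_force: 0.0
[[-94.85147977 -40.82388498]] 0.19797258894481612 [ 0.15833912 -0.26289098 -0.20851998]
scene 220
[[ -90  -39  220]
 [ -98  -36  224]
 [-101  -36  228]
 [-101  -35  230]
 [ -94  -30  233]
 [ -99  -31  234]
 [-105  -44  236]
 [-105  -43  239]
 [-106  -45  241]
 [-100  -55  243]
 [-102  -29  245]
 [-105  -45  247]
 [-107  -48  250]
 [ -89  -31  251]
 [ -89  -28  253]
 [-102  -30  256]]
top 15
[[-102  -34  225]
 [-103  -34  226]
 [-105  -39  227]
 [-102  -34  231]
 [-105  -40  231]
 [-104  -34  232]
 [-105  -41  233]
 [-101  -33  234]
 [-102  -35  236]
 [-101  -34  237]
 [-104  -34  237]
 [-105  -34  245]
 [-105  -35  247]
 [-101  -29  248]
 [-101  -30  251]]
```

```bash
python3 -m jog '[0.1,-0.013,0,0,0,0,-1, 0.145,-0.019,0,0,0,0,-1, 0.175,-0.023,0.025,0,0,0,-1, 0.205,-0.027,0.05,0,0,0,-1, 0.235,-0.031,0.072,0,0,0,-1, 0.26,-0.034,0.09,0,0,0,-1, 0.295,-0.039,0.105,0,0,0,-1, 0.335,-0.044,0.117,0,0,0,-1, 0.365,-0.048,0.125,0,0,0,-1, 0.40,-0.053,0.13,0,0,0,-1, 0.445,-0.059,0.13,0,0,0,-1, 0.465,-0.062,0.128,0,0,0,-1]'
python3 - <<'E'
from h import *
s=env.get_state();t=s["tcp_pos"];print(toG(t)*1e3,t[2],s["wrist_force"])
E
python3 -m jog '[0.02,-0.003,0,0,0,0,-1, 0.04,-0.005,-0.01,0,0,0,-1, 0.055,-0.007,-0.01,0,0,0,-1, 0.07,-0.009,-0.015,0,0,0,-1]'
python3 - <<'E'
from h import *
s=env.get_state();t=s["tcp_pos"];print(toG(t)*1e3,t[2],s["wrist_force"])
for n in("scene",):
    p,d=eyes.read_camera(n)
    cv2.imwrite("pics/m5.png",cv2.resize(p[80:280,250:450],(600,600),interpolation=2)[:,:,::-1])
E
```

```text
clock: 5.73
tcp_pos: [0.6228, -0.1764, 0.2245]
orientation: [0.0, 0.998, -0.066, 0.0]
wrist_force: [-1.6, 1.0, 0.9]
finger_gap: -0.0001
grip_force: 1.1
[[  1.18207323 -41.14176219]] 0.22451329789882465 [-1.60892039  0.95089296  0.94149752]
clock: 6.07
tcp_pos: [0.6357, -0.178, 0.2209]
orientation: [-0.0, 0.998, -0.066, -0.0]
wrist_force: [-2.4, 0.6, 1.1]
finger_gap: -0.0001
grip_force: 1.0
[[ 14.15706487 -40.95979642]] 0.22089841184204984 [-2.37157857  0.5688494   1.06265272]
```

View pics/m5.png

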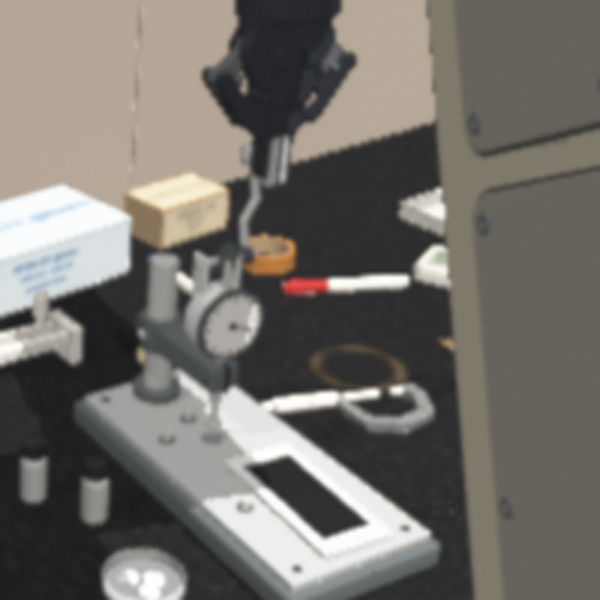

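```bash
python3 -m jog '[0.01,-0.001,-0.005,0,0,0,-1,0.015,-0.002,-0.005,0,0,0,-1]'; python3 -m jog '[0.01,-0.001,-0.005,0,0,0,-1,0.015,-0.002,-0.005,0,0,0,-1]'; python3 -c "
from h import *
print(toG(env.get_state()['tcp_pos']))"
```

```text
clock: 6.28
tcp_pos: [0.6386, -0.1784, 0.2199]
orientation: [-0.0, 0.998, -0.066, -0.0]
wrist_force: [-3.2, 1.1, 0.4]
finger_gap: 0.0
grip_force: 1.1
clock: 6.45
tcp_pos: [0.6397, -0.1785, 0.2191]
orientation: [-0.0, 0.998, -0.066, -0.002]
wrist_force: [-10.0, 1.5, 4.5]
finger_gap: 0.0002
grip_force: 5.0
[[ 0.01822621 -0.04091256]]
```

```bash
python3 -m jog '[-0.2,0.02,0,0,0,0,-1,-0.4,0.02,0,0,0,0,-1, -0.845,0.017,0,0,0,0,-1, -0.845,0.017,-0.1,0,0,0,-1, -0.845,0.017,-0.3,0,0,0,-1, -0.845,0.017,-0.5,0,0,0,-1, -0.845,0.017,-0.7,0,0,0,-1, -0.845,0.017,-0.9,0,0,0,-1, -0.845,0.017,-0.9,0,0,0,-1, -0.845,0.017,-0.9,0,0,0,-1]'
python3 - <<'E'
from h import *
s=env.get_state();t=s["tcp_pos"];print(toG(t)*1e3,t,s["wrist_force"])
p,d=eyes.read_camera("wrist");c=eyes.calibration("wrist");print(c)
n="scene"
p2,d=eyes.read_camera(n);P=cloud(n,d);g=toG(P.reshape(-1,3)).reshape(384,512,2)
m=(np.linalg.norm(P-t-[0,0,.03],axis=-1)<.04)&(d>0)&(P[...,2]>.045)
q=np.c_[g[m],P[m][:,2]]*1e3;q=q[np.argsort(q[:,2])];print(q[::max(1,len(q)//10)].round().astype(int))
cv2.imwrite("pics/m6.png",np.hstack([cv2.resize(p2[80:280,250:450],(384,384)),p[:,90:-10]])[:,:,::-1])
E
```

```text
clock: 7.28
tcp_pos: [0.471, -0.1745, 0.038]
orientation: [-0.001, 0.998, -0.066, -0.002]
wrist_force: [-0.3, -0.9, 0.7]
finger_gap: 0.0001
grip_force: 0.0
[[-149.54417162  -59.30600423]] [ 0.47101229 -0.17445238  0.03796428] [-0.27406511 -0.94558668  0.72026903]
{'fx': 297.3186396354542, 'fy': 297.3186396354542, 'cx': 250.54889620474927, 'cy': 187.42840492834998, 'tool_from_camera': array([[ 9.78522514e-05, -9.63870256e-01, -2.66372146e-01,
         6.81744664e-02],
       [ 9.99999715e-01,  2.93596688e-04, -6.95030970e-04,
        -8.80153506e-04],
       [ 7.48125658e-04, -2.66372002e-01,  9.63870010e-01,
        -1.64970411e-01],
       [ 0.00000000e+00,  0.00000000e+00,  0.00000000e+00,
         1.00000000e+00]])}
[[-152  -56   62]
 [-157  -56   70]
 [-153  -76   74]
 [-153  -58   77]
 [-158  -65   81]
 [-154  -48   84]
 [-143  -48   88]
 [-154  -75   91]
 [-142  -48   94]
 [-155  -69   98]
 [-157  -55  104]]
```

View pics/m6.png

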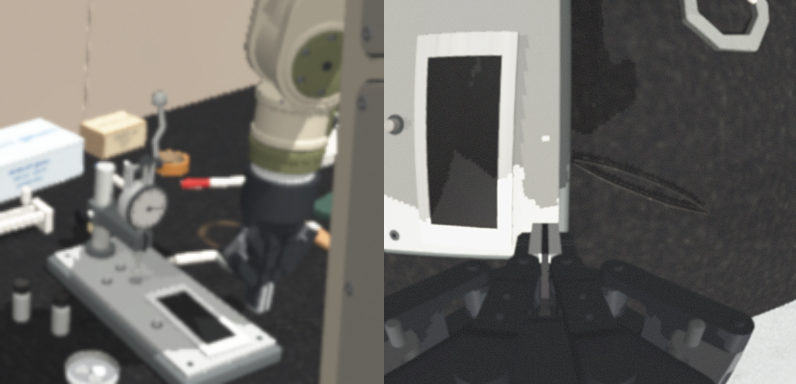

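```bash
python3 -m jog '[0,0,-0.06,0,0,0,-1,0,0,-0.12,0,0,0,-1,0,0,-0.12,0,0,0,-1]'; python3 -m jog '[0,0,-0.01,0,0,0,-1,0,0,-0.01,0,0,0,-1]';python3 -m jog '[0,0,-0.01,0,0,0,-1,0,0,-0.01,0,0,0,-1]'
```

```text
clock: 7.63
tcp_pos: [0.4741, -0.1761, 0.0165]
orientation: [0.001, 0.998, -0.066, 0.001]
wrist_force: [-1.2, 0.1, 0.5]
finger_gap: 0.0002
grip_force: 0.0
clock: 7.8
tcp_pos: [0.4742, -0.1762, 0.0149]
orientation: [0.001, 0.998, -0.066, 0.001]
wrist_force: [0.4, -0.1, -0.3]
finger_gap: -0.0004
grip_force: 0.0
clock: 7.97
tcp_pos: [0.4733, -0.1757, 0.0119]
orientation: [0.0, 0.998, -0.066, 0.001]
wrist_force: [0.2, -0.3, -1.0]
finger_gap: -0.0003
grip_force: 0.0
```

```bash
python3 -m jog '[0,0,-0.01,0,0,0,-1,0,0,-0.01,0,0,0,-1]'; python3 -m jog '[0,0,-0.007,0,0,0,-1,0,0,-0.007,0,0,0,-1]'
```

```text
clock: 8.13
tcp_pos: [0.4732, -0.1757, 0.0097]
orientation: [0.0, 0.998, -0.066, 0.001]
wrist_force: [0.5, 0.1, 3.6]
finger_gap: 0.0003
grip_force: 1.5
clock: 8.3
tcp_pos: [0.4732, -0.1758, 0.0096]
orientation: [0.001, 0.998, -0.066, 0.001]
wrist_force: [-3.7, 2.7, 16.1]
finger_gap: 0.0004
grip_force: 8.0
```

```bash
python3 -m jog '[0,0,0.05,0,0,0,-1, -0.248,0.033,0.05,0,0,0,-1, -0.248,0.033,0.05,0,0,0,-1, -0.216,0.271,0.05,0,0,0,-1, -0.216,0.271,0.05,0,0,0,-1, -0.216,0.271,0.025,0,0,0,-1, -0.216,0.271,0.025,0,0,0,-1]'
python3 - <<'E'
from h import *
s=env.get_state();t=s["tcp_pos"];print(toG(t)*1e3,t,s["wrist_force"])
E
```

```text
clock: 8.88
tcp_pos: [0.4294, -0.121, 0.0123]
orientation: [0.0, 0.998, -0.066, -0.0]
wrist_force: [-0.4, -0.2, 0.1]
finger_gap: -0.0001
grip_force: 0.0
[[-197.88778592  -11.85490773]] [ 0.42938771 -0.12100983  0.01227367] [-0.38541382 -0.23084095  0.05562227]
```

```bash
python3 -m jog '[0.03,-0.004,0,0,0,0,-1, 0.06,-0.008,0,0,0,0,-1, 0.09,-0.012,0,0,0,0,-1, 0.125,-0.017,0,0,0,0,-1, 0.16,-0.021,0,0,0,0,-1, 0.2,-0.027,0,0,0,0,-1, 0.24,-0.032,0,0,0,0,-1, 0.28,-0.037,0,0,0,0,-1, 0.32,-0.043,0,0,0,0,-1, 0.355,-0.047,0,0,0,0,-1, 0.385,-0.051,0,0,0,0,-1, 0.385,-0.051,0,0,0,0,-1]'
python3 - <<'E'
from h import *
s=env.get_state();t=s["tcp_pos"];print(toG(t)*1e3,t,s["wrist_force"])
p,d=eyes.read_camera("top");q,_=eyes.read_camera("wrist")
cv2.imwrite("pics/m7.png",np.hstack([cv2.resize(p[135:295,305:425],(330,440),interpolation=2),cv2.resize(q[:,70:],(470,440))])[:,:,::-1])
E
```

```text
clock: 9.88
tcp_pos: [0.5082, -0.1318, 0.0128]
orientation: [0.0, 0.998, -0.066, 0.001]
wrist_force: [0.4, 0.4, -1.0]
finger_gap: -0.0003
grip_force: 0.0
[[-118.32273974  -12.11207035]] [ 0.50821604 -0.13181524  0.01281027] [ 0.38853641  0.41004189 -1.04386278]
```

View pics/m7.png

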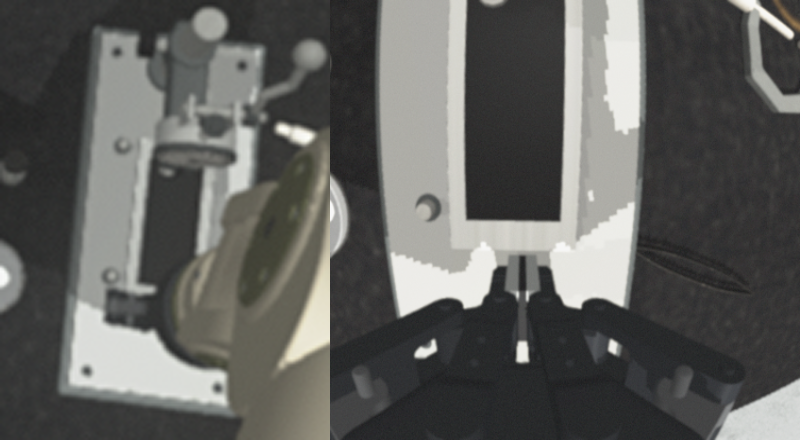

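```bash
python3 -m jog '[-0.099,0.013,0.03,0,0,0,-1, -0.099,0.013,0.1,0,0,0,-1, -0.141,-0.299,0.1,0,0,0,-1, -0.141,-0.299,0.1,0,0,0,-1, 0.186,-0.342,0.1,0,0,0,-1, 0.186,-0.342,0.1,0,0,0,-1, 0.186,-0.342,0,0,0,0,-1, 0.186,-0.342,0,0,0,0,-1, 0.186,-0.342,0,0,0,0,-1]'
python3 - <<'E'
from h import *
s=env.get_state();t=s["tcp_pos"];print(toG(t)*1e3,t,s["wrist_force"])
# plate dark coating + edges in scene, gauge coords at z=.038
p,d=eyes.read_camera("scene")
P=cloud("scene",d);g=toG(P.reshape(-1,3)).reshape(384,512,2)*1e3
gray=p.astype(float).mean(2)
m=(abs(P[...,2]-.036)<.012)&(g[...,0]>-150)&(g[...,0]<-15)&(g[...,1]>-50)&(g[...,1]<28)&(gray<70)
v,u=np.nonzero(m);G=toG(ray_at_z("scene",np.c_[u,v],.038))*1e3
print(len(G),cv2.minAreaRect(G.astype(np.float32)),G.min(0),G.max(0))
E
```

```text
clock: 10.73
tcp_pos: [0.5416, -0.1988, 0.0114]
orientation: [-0.001, 0.998, -0.066, -0.002]
wrist_force: [-1.4, 0.1, 0.4]
finger_gap: -0.0
grip_force: 0.0
[[-76.3110811  -74.07576501]] [ 0.54164018 -0.19880259  0.01142159] [-1.39141205  0.08946332  0.36534121]
275 ((-51.851280212402344, -9.67778205871582), (36.665287017822266, 74.9278793334961), 89.03825378417969) [-89.22606918 -28.1552419 ] [-14.54078239   8.98145513]
```

```bash
python3 -m jog '[0.003,0.025,0,0,0,0,-1, 0.007,0.05,0,0,0,0,-1, 0.01,0.074,0,0,0,0,-1, 0.013,0.095,0,0,0,0,-1, 0.015,0.114,0,0,0,0,-1, 0.015,0.114,0,0,0,0,-1]';  python3 -m jog '[0.001,0.01,0,0,0,0,-1,0.001,0.01,0,0,0,0,-1]'; python3 -m jog '[0.001,0.01,0,0,0,0,-1,0.001,0.01,0,0,0,0,-1]'
python3 - <<'E'
from h import *
s=env.get_state();t=s["tcp_pos"];print(toG(t)*1e3)
E
```

```text
clock: 11.28
tcp_pos: [0.5467, -0.1759, 0.013]
orientation: [-0.0, 0.998, -0.066, 0.0]
wrist_force: [-0.7, -1.0, -0.0]
finger_gap: -0.0001
grip_force: 0.0
clock: 11.45
tcp_pos: [0.5468, -0.1747, 0.0128]
orientation: [0.0, 0.998, -0.066, -0.0]
wrist_force: [-0.3, 0.6, 0.3]
finger_gap: 0.0
grip_force: 0.0
clock: 11.62
tcp_pos: [0.547, -0.1729, 0.0127]
orientation: [-0.0, 0.998, -0.066, -0.0]
wrist_force: [0.1, -0.0, -0.4]
finger_gap: -0.0002
grip_force: 0.0
[[-74.4776814  -47.65485436]]
```

```bash
for i in 1 2 3; do python3 -m jog '[0.001,0.009,0,0,0,0,-1,0.001,0.009,0,0,0,0,-1]'|sed -n '2p;4,6p'; done
python3 - <<'E'
from h import *
s=env.get_state();t=s["tcp_pos"];print(toG(t)*1e3)
p,d=eyes.read_camera("scene")
P=cloud("scene",d);g=toG(P.reshape(-1,3)).reshape(384,512,2)*1e3
gray=p.astype(float).mean(2)
m=(abs(P[...,2]-.036)<.012)&(g[...,0]>-150)&(g[...,0]<-15)&(g[...,1]>-50)&(g[...,1]<28)&(gray<70)
v,u=np.nonzero(m);G=toG(ray_at_z("scene",np.c_[u,v],.038))*1e3
print(len(G),cv2.minAreaRect(G.astype(np.float32)),G.min(0),G.max(0))
E
```

```text
tcp_pos: [0.5472, -0.171, 0.0127]
wrist_force: [0.1, -0.5, 0.4]
finger_gap: 0.0001
grip_force: 0.0
tcp_pos: [0.5474, -0.1693, 0.0127]
wrist_force: [-0.2, -0.1, -0.2]
finger_gap: -0.0001
grip_force: 0.0
tcp_pos: [0.5476, -0.1674, 0.0127]
wrist_force: [0.7, -1.0, -0.4]
finger_gap: -0.0
grip_force: 0.1
[[-74.59517517 -42.16217906]]
280 ((-52.427337646484375, -16.635639190673828), (55.219879150390625, 74.75151062011719), 87.68608856201172) [-89.15562735 -43.51017872] [-14.75314231  12.22396538]
```

```bash
for i in 1 2 3; do python3 -m jog '[0.001,0.008,0,0,0,0,-1,0.001,0.008,0,0,0,0,-1]'|sed -n '2p;4,6p'; done
```

```text
tcp_pos: [0.5478, -0.1658, 0.0127]
wrist_force: [-0.6, -1.2, 0.2]
finger_gap: 0.0004
grip_force: 0.1
tcp_pos: [0.548, -0.1642, 0.0127]
wrist_force: [-0.6, 0.8, -0.4]
finger_gap: 0.0002
grip_force: 0.1
tcp_pos: [0.5485, -0.1631, 0.0128]
wrist_force: [0.1, -1.8, -0.4]
finger_gap: -0.0003
grip_force: 0.7
```

```bash
for i in 1 2; do python3 -m jog '[0.001,0.006,0,0,0,0,-1,0.001,0.006,0,0,0,0,-1]'|sed -n '2p;4,6p'; done
python3 - <<'E'
from h import *
s=env.get_state();t=s["tcp_pos"];print(toG(t)*1e3)
E
```

```text
tcp_pos: [0.5491, -0.1626, 0.0131]
wrist_force: [1.3, -4.0, -0.3]
finger_gap: -0.0
grip_force: 2.1
tcp_pos: [0.5498, -0.1623, 0.0134]
wrist_force: [0.2, -6.9, -0.3]
finger_gap: -0.0
grip_force: 3.2
[[-73.02220455 -36.76410344]]
```

```bash
python3 -m jog '[-0.01,-0.074,0,0,0,0,-1, -0.01,-0.074,0.1,0,0,0,-1, -0.317,-0.033,0.1,0,0,0,-1, -0.317,-0.033,0.1,0,0,0,-1, -0.283,0.22,0.1,0,0,0,-1, -0.283,0.22,0.1,0,0,0,-1, -0.283,0.22,0,0,0,0,-1, -0.283,0.22,0,0,0,0,-1, -0.283,0.22,0,0,0,0,-1]'
python3 - <<'E'
from h import *
s=env.get_state();t=s["tcp_pos"];print(toG(t)*1e3,t,s["wrist_force"])
E
```

```text
clock: 13.75
tcp_pos: [0.491, -0.1153, 0.0121]
orientation: [-0.001, 0.998, -0.066, -0.001]
wrist_force: [-0.1, 0.5, 0.7]
finger_gap: 0.0002
grip_force: 0.0
[[-137.54924125    1.97369219]] [ 0.49102713 -0.11530438  0.01208392] [-0.14857255  0.5172274   0.71189   ]
```

```bash
python3 -m jog '[0.045,-0.006,0,0,0,0,-1,0.085,-0.011,0,0,0,0,-1,0.105,-0.014,0,0,0,0,-1,0.105,-0.014,0,0,0,0,-1]'|sed -n '2p;4p'; for i in 1 2 3; do python3 -m jog '[0.01,-0.0013,0,0,0,0,-1,0.01,-0.0013,0,0,0,0,-1]'|sed -n '2p;4,6p'; done
```

```text
tcp_pos: [0.5153, -0.1201, 0.0134]
wrist_force: [0.4, 0.3, 0.0]
tcp_pos: [0.5153, -0.1196, 0.0128]
wrist_force: [-0.2, -0.7, -0.2]
finger_gap: 0.0
grip_force: 0.0
tcp_pos: [0.517, -0.1198, 0.0127]
wrist_force: [-0.2, -0.6, 1.5]
finger_gap: -0.0001
grip_force: 0.2
tcp_pos: [0.5189, -0.12, 0.0127]
wrist_force: [-0.4, -0.2, 0.1]
finger_gap: 0.0003
grip_force: 0.5
```

```bash
for i in 1 2 3; do python3 -m jog '[0.009,-0.0012,0,0,0,0,-1,0.009,-0.0012,0,0,0,0,-1]'|sed -n '2p;4,6p'; done
```

```text
tcp_pos: [0.5191, -0.1199, 0.0122]
wrist_force: [-3.5, -0.5, 0.8]
finger_gap: -0.0001
grip_force: 2.1
tcp_pos: [0.5193, -0.1198, 0.0119]
wrist_force: [-8.8, 0.3, 4.5]
finger_gap: 0.0001
grip_force: 4.2
tcp_pos: [0.5193, -0.1196, 0.0116]
wrist_force: [-12.6, 0.7, 6.0]
finger_gap: 0.0003
grip_force: 6.0
```

```bash
python3 -m jog '[-0.124,0.017,0,0,0,0,-1, -0.124,0.017,0.1,0,0,0,-1, -0.166,-0.295,0.1,0,0,0,-1, -0.166,-0.295,0.1,0,0,0,-1, 0.136,-0.335,0.1,0,0,0,-1, 0.136,-0.335,0.1,0,0,0,-1, 0.136,-0.335,0,0,0,0,-1, 0.136,-0.335,0,0,0,0,-1,0.136,-0.335,0,0,0,0,-1]'|sed -n '1,2p;4p'
python3 - <<'E'
from h import *
s=env.get_state();t=s["tcp_pos"];print(toG(t)*1e3,t,s["wrist_force"])
p,d=eyes.read_camera("scene")
P=cloud("scene",d);g=toG(P.reshape(-1,3)).reshape(384,512,2)*1e3
gray=p.astype(float).mean(2)
m=(abs(P[...,2]-.036)<.012)&(g[...,0]>-150)&(g[...,0]<-15)&(g[...,1]>-24)&(g[...,1]<28)&(gray<70)
v,u=np.nonzero(m);G=toG(ray_at_z("scene",np.c_[u,v],.038))*1e3
print(len(G),cv2.minAreaRect(G.astype(np.float32)),G.min(0),G.max(0))
E
```

```text
clock: 15.83
tcp_pos: [0.5504, -0.187, 0.0116]
wrist_force: [0.3, -0.1, 1.1]
[[-69.14719976 -61.22565281]] [ 0.55044475 -0.1870159   0.01162007] [ 0.32592005 -0.14733969  1.08733456]
249 ((-46.73752975463867, -2.629312515258789), (37.10424041748047, 68.66600799560547), 87.927490234375) [-80.79651803 -21.767872  ] [-12.4936494   16.35007343]
```

```bash
python3 -m jog '[0.004,0.03,0.003,0,0,0,-1,0.008,0.06,0.003,0,0,0,-1,0.011,0.085,0.003,0,0,0,-1,0.014,0.1,0.003,0,0,0,-1,0.014,0.1,0.003,0,0,0,-1]'|sed -n '2p;4p'; for i in 1 2 3; do python3 -m jog '[0.001,0.008,0,0,0,0,-1,0.001,0.008,0,0,0,0,-1]'|sed -n '2p;4,6p'; done
```

```text
tcp_pos: [0.5546, -0.1667, 0.0138]
wrist_force: [-0.9, -0.2, 0.0]
tcp_pos: [0.5547, -0.1658, 0.0135]
wrist_force: [0.2, 0.8, -0.3]
finger_gap: -0.0003
grip_force: 0.0
tcp_pos: [0.5548, -0.1644, 0.0133]
wrist_force: [0.1, 0.2, 0.8]
finger_gap: -0.0001
grip_force: 0.0
tcp_pos: [0.5551, -0.1634, 0.0133]
wrist_force: [-0.3, -1.1, -0.7]
finger_gap: -0.0002
grip_force: 0.7
```

```bash
for i in 1 2; do python3 -m jog '[0.001,0.007,0,0,0,0,-1,0.001,0.007,0,0,0,0,-1]'|sed -n '2p;4,6p'; done; python3 -c "
from h import *
print(toG(env.get_state()['tcp_pos']))"
```

```text
tcp_pos: [0.5554, -0.1629, 0.0135]
wrist_force: [-0.1, -5.1, 0.1]
finger_gap: 0.0
grip_force: 2.5
tcp_pos: [0.5556, -0.1626, 0.0137]
wrist_force: [-1.6, -8.3, -0.3]
finger_gap: 0.0003
grip_force: 4.1
[[-0.06722297 -0.03637957]]
```

```bash
python3 -m jog '[-0.013,-0.1,0,0,0,0,-1,-0.013,-0.1,0.1,0,0,0,-1,-0.1,-0.09,0.4,0,0,0,-1,-0.1,-0.09,1,0,0,0,-1,-0.1,-0.09,1,0,0,0,-1,-0.1,-0.09,1,0,0,0,-1,-0.1,-0.09,1,0,0,0,-1,-0.1,-0.09,1,0,0,0,-1,-0.1,-0.09,1,0,0,0,-1]'|sed -n '1,2p;4p'
python3 - <<'E'
from h import *
for n in("top","scene"):
    p,d=eyes.read_camera(n)
    P=cloud(n,d);g=toG(P.reshape(-1,3)).reshape(384,512,2)*1e3
    gray=p.astype(float).mean(2)
    m=(abs(P[...,2]-.036)<.012)&(g[...,0]>-95)&(g[...,0]<-20)&(abs(g[...,1])<28)&(gray<70)
    v,u=np.nonzero(m);G=toG(ray_at_z(n,np.c_[u,v],.038))*1e3
    print(n,len(G),cv2.minAreaRect(G.astype(np.float32)))
    if n=="top":
        c=eyes.calibration(n)
        for gx in(-80,-60,-40,-25):
            ys=np.arange(-45,45,.5);W=np.c_[toW(np.c_[np.full(len(ys),gx),ys]/1e3),np.full(len(ys),.038)]
            uv=proj(n,W).astype(np.float32);pr=cv2.remap(gray.astype(np.float32),uv[None,:,0],uv[None,:,1],1)[0]
            de=np.gradient(pr,.5);i=np.argsort(-abs(de))[:14];print(gx,sorted(zip(ys[i],de[i].round().astype(int))))
E
```

```text
clock: 17.88
tcp_pos: [0.5361, -0.1782, 0.2144]
wrist_force: [-0.5, -0.1, -0.6]
top 417 ((-50.826663970947266, -0.7588233947753906), (37.618412017822266, 61.78595733642578), 89.62655639648438)
-80 [(np.float64(-23.0), np.int64(-30)), (np.float64(-22.5), np.int64(-49)), (np.float64(-22.0), np.int64(-49)), (np.float64(-21.5), np.int64(-49)), (np.float64(-21.0), np.int64(-44)), (np.float64(-20.5), np.int64(-31)), (np.float64(-20.0), np.int64(-30)), (np.float64(-19.5), np.int64(-30)), (np.float64(20.0), np.int64(26)), (np.float64(20.5), np.int64(26)), (np.float64(21.0), np.int64(26)), (np.float64(21.5), np.int64(25)), (np.float64(22.0), np.int64(22)), (np.float64(22.5), np.int64(22))]
-60 [(np.float64(-23.5), np.int64(-30)), (np.float64(-23.0), np.int64(-46)), (np.float64(-22.5), np.int64(-46)), (np.float64(-22.0), np.int64(-50)), (np.float64(-21.5), np.int64(-40)), (np.float64(-21.0), np.int64(-33)), (np.float64(-20.5), np.int64(-33)), (np.float64(-20.0), np.int64(-33)), (np.float64(19.5), np.int64(26)), (np.float64(20.0), np.int64(27)), (np.float64(20.5), np.int64(27)), (np.float64(21.
[... 492 characters left out ...]
4(20.5), np.int64(25)), (np.float64(21.0), np.int64(24)), (np.float64(21.5), np.int64(22))]
-25 [(np.float64(-24.5), np.int64(-26)), (np.float64(-24.0), np.int64(-27)), (np.float64(-23.5), np.int64(-27)), (np.float64(-23.0), np.int64(-35)), (np.float64(-22.5), np.int64(-43)), (np.float64(-22.0), np.int64(-42)), (np.float64(-21.5), np.int64(-40)), (np.float64(-21.0), np.int64(-33)), (np.float64(18.5), np.int64(24)), (np.float64(19.0), np.int64(24)), (np.float64(19.5), np.int64(24)), (np.float64(20.0), np.int64(25)), (np.float64(21.0), np.int64(25)), (np.float64(21.5), np.int64(25))]
scene 220 ((-49.75037384033203, -1.122671127319336), (35.17054748535156, 62.29612731933594), 88.78260040283203)
```

```bash
python3 -m jog '[0,0,0.2,0,0,0,-1,0,0,0.4,0,0,0,-1,0,0,0.4,0,0,0,-1,0.2,-0.01,0.4,0,0,0,-1,0.4,-0.02,0.4,0,0,0,-1,0.6,-0.03,0.4,0,0,0,-1,0.79,-0.036,0.4,0,0,0,-1,0.79,-0.036,0.4,0,0,0,-1,0.79,-0.036,0.4,0,0,0,-1]'|sed -n '1,4p'
python3 - <<'E'
from h import *
s=env.get_state();t=s["tcp_pos"];print(toG(t)*1e3,t)
n="scene";p,d=eyes.read_camera(n);P=cloud(n,d);g=toG(P.reshape(-1,3)).reshape(384,512,2)
m=(d>0)&(P[...,2]>.235)&(P[...,2]<.33)&(abs(g[...,0]-.05)<.05)&(abs(g[...,1]+.04)<.03)
q=np.c_[g[m],P[m][:,2]]*1e3;q=q[np.argsort(q[:,2])];print(q[::max(1,len(q)//25)].round().astype(int))
E
```

```text
clock: 18.73
tcp_pos: [0.6952, -0.1852, 0.2849]
orientation: [-0.002, 0.998, -0.066, -0.005]
wrist_force: [-0.5, -0.4, -0.5]
[[ 74.04336055 -40.26130169]] [ 0.69515076 -0.18522409  0.28493875]
[[ 27 -40 235]
 [ 31 -42 240]
 [ 30 -41 246]
 [ 38 -35 251]
 [ 31 -47 254]
 [ 38 -32 257]
 [ 39 -32 259]
 [ 31 -37 261]
 [ 31 -42 262]
 [ 43 -37 264]
 [ 35 -43 266]
 [ 70 -35 308]
 [ 73 -35 310]
 [ 66 -38 311]
 [ 68 -31 314]
 [ 70 -32 316]
 [ 70 -54 318]
 [ 62 -45 318]
 [ 69 -37 320]
 [ 68 -33 321]
 [ 75 -30 322]
 [ 63 -41 323]
 [ 65 -28 324]
 [ 69 -28 326]
 [ 63 -45 327]
 [ 64 -35 328]
 [ 70 -36 329]]
```

```bash
python3 -m jog '[0,0,-0.1,0,0,0,-1,0,0,-0.2,0,0,0,-1,0,0,-0.36,0,0,0,-1,0,0,-0.36,0,0,0,-1,0,0,-0.36,0,0,0,-1]'|sed -n '1,4p'
python3 - <<'E'
from h import *
s=env.get_state();t=s["tcp_pos"];print(toG(t)*1e3,t)
E
python3 -m jog '[-0.05,0.007,0,0,0,0,-1,-0.094,0.013,0.005,0,0,0,-1,-0.12,0.016,0.012,0,0,0,-1,-0.145,0.019,0.02,0,0,0,-1,-0.169,0.022,0.03,0,0,0,-1,-0.193,0.025,0.035,0,0,0,-1,-0.218,0.029,0.038,0,0,0,-1,-0.243,0.032,0.04,0,0,0,-1,-0.243,0.032,0.04,0,0,0,-1]';python3 - <<'E'
from h import *
s=env.get_state();t=s["tcp_pos"];print(toG(t)*1e3,t)
n="scene";p,d=eyes.read_camera(n);P=cloud(n,d);g=toG(P.reshape(-1,3)).reshape(384,512,2)
m=(d>0)&(P[...,2]>.235)&(P[...,2]<.28)&(abs(g[...,0])<.05)&(abs(g[...,1]+.04)<.02)
q=np.c_[g[m],P[m][:,2]]*1e3;q=q[np.argsort(q[:,2])];print(q[::max(1,len(q)//20)].round().astype(int))
E
```

```text
clock: 19.2
tcp_pos: [0.6901, -0.1844, 0.2209]
orientation: [-0.001, 0.998, -0.067, -0.002]
wrist_force: [0.2, 0.7, 1.3]
[[ 68.88258366 -40.1145023 ]] [ 0.69005502 -0.18439426  0.22086213]
clock: 19.95
tcp_pos: [0.6437, -0.1788, 0.2295]
orientation: [0.0, 0.998, -0.066, -0.0]
wrist_force: [1.4, -0.2, 0.9]
finger_gap: -0.0001
grip_force: 0.0
[[ 22.19045163 -40.68678835]] [ 0.64369933 -0.17877     0.22950664]
[[  5 -40 235]
 [  1 -39 244]
 [  0 -39 252]
 [ 27 -35 255]
 [ 21 -32 258]
 [ -4 -43 259]
 [ -5 -35 261]
 [ 11 -36 263]
 [ 24 -31 264]
 [ 16 -28 265]
 [  1 -33 266]
 [ -6 -44 267]
 [ -2 -42 268]
 [ 14 -34 269]
 [ 11 -49 270]
 [ 12 -38 271]
 [ 28 -28 273]
 [ 26 -32 275]
 [ 14 -31 277]
 [ 14 -50 278]]
```

```bash
python3 -m jog '[-0.028,0.004,-0.001,0,0,0,-1,-0.055,0.007,-0.003,0,0,0,-1,-0.078,0.01,-0.007,0,0,0,-1,-0.1,0.013,-0.011,0,0,0,-1,-0.124,0.017,-0.015,0,0,0,-1,-0.145,0.019,-0.023,0,0,0,-1,-0.165,0.022,-0.032,0,0,0,-1,-0.184,0.025,-0.04,0,0,0,-1,-0.2,0.027,-0.052,0,0,0,-1,-0.2,0.027,-0.052,0,0,0,-1]';cat > b.py <<'E'
from h import *
s=env.get_state();t=s["tcp_pos"];print(toG(t)*1e3,t,s["wrist_force"])
for n in("scene","top"):
    p,d=eyes.read_camera(n);P=cloud(n,d);g=toG(P.reshape(-1,3)).reshape(384,512,2)
    m=(d>0)&(P[...,2]>.2)&(P[...,2]<.28)&(g[...,0]<0)&(g[...,0]>-.07)&(abs(g[...,1]+.04)<.02)
    q=np.c_[g[m],P[m][:,2]]*1e3;q=q[np.argsort(q[:,0])];print(n);print(q[::max(1,len(q)//12)].round().astype(int).tolist())
E
python3 b.py
```

```text
clock: 20.83
tcp_pos: [0.6039, -0.1734, 0.2187]
orientation: [0.0, 0.998, -0.066, -0.0]
wrist_force: [2.0, -0.3, -0.6]
finger_gap: 0.0002
grip_force: 0.5
[[-17.97696835 -40.64333447]] [ 0.60389238 -0.17340064  0.21872659] [ 2.02956207 -0.34436593 -0.63382609]
scene
[[-47, -41, 245], [-43, -47, 246], [-36, -41, 250], [-29, -36, 269], [-28, -35, 260], [-27, -47, 257], [-25, -53, 249], [-24, -30, 264], [-23, -28, 280], [-20, -36, 242], [-15, -37, 241], [-11, -38, 217]]
top
[[-47, -40, 246], [-44, -36, 246], [-43, -38, 249], [-40, -48, 244], [-38, -45, 249], [-36, -36, 251], [-34, -35, 247], [-31, -36, 248], [-29, -40, 278], [-29, -40, 258], [-27, -34, 244], [-25, -27, 266], [-23, -37, 228]]
```

```bash
for i in 1 2 3 4; do python3 -m jog '[-0.009,0.0012,-0.008,0,0,0,-1,-0.009,0.0012,-0.008,0,0,0,-1]'|sed -n '2p;4p;6p'; done
```

```text
tcp_pos: [0.6028, -0.1732, 0.2174]
wrist_force: [0.5, -0.5, 2.3]
grip_force: 0.5
tcp_pos: [0.601, -0.173, 0.2157]
wrist_force: [1.3, -0.2, 1.4]
grip_force: 0.6
tcp_pos: [0.5992, -0.1727, 0.2139]
wrist_force: [0.8, 0.3, 1.8]
grip_force: 0.7
tcp_pos: [0.5977, -0.1726, 0.2126]
wrist_force: [2.3, -0.1, 1.8]
grip_force: 1.0
```

```bash
for i in 1 2 3; do python3 -m jog '[-0.009,0.0012,-0.008,0,0,0,-1,-0.009,0.0012,-0.008,0,0,0,-1]'|sed -n '2p;4p;6p'; done; python3 b.py
```

```text
tcp_pos: [0.5976, -0.1726, 0.2122]
wrist_force: [4.2, -0.2, 5.2]
grip_force: 2.8
tcp_pos: [0.5974, -0.1727, 0.2119]
wrist_force: [7.7, 0.2, 6.7]
grip_force: 4.7
tcp_pos: [0.5973, -0.1728, 0.2117]
wrist_force: [10.5, -0.6, 11.3]
grip_force: 6.5
[[-24.55317265 -40.89384071]] [ 0.59734103 -0.17277691  0.21173265] [10.50111197 -0.56976854 11.25432588]
scene
[[-54, -39, 238], [-49, -46, 242], [-42, -33, 240], [-37, -50, 274], [-36, -44, 270], [-35, -41, 259], [-34, -32, 255], [-32, -24, 277], [-31, -32, 245], [-29, -31, 244], [-24, -29, 248], [-19, -41, 213], [-9, -29, 206]]
top
[[-53, -38, 237], [-50, -44, 238], [-48, -37, 243], [-47, -38, 244], [-45, -37, 242], [-43, -40, 244], [-41, -40, 243], [-38, -34, 241], [-36, -41, 265], [-36, -39, 251], [-36, -27, 279], [-32, -28, 271], [-31, -30, 258]]
```

```bash
python3 -m jog '[0.03,-0.004,0.03,0,0,0,-1,0.05,-0.007,0.08,0,0,0,-1,0.05,-0.007,0.3,0,0,0,-1,0.05,-0.007,0.45,0,0,0,-1,-0.2,-0.3,0.45,0,0,0,-1,-0.5,-0.7,0.45,0,0,0,-1,-0.5,-0.7,0.45,0,0,0,-1,-0.5,-0.7,0.45,0,0,0,-1,-0.5,-0.7,0.45,0,0,0,-1,-0.5,-0.7,0.45,0,0,0,-1]';python3 - <<'E'
from h import *
for n in("top","scene"):
    p,d=eyes.read_camera(n)
    P=cloud(n,d);g=toG(P.reshape(-1,3)).reshape(384,512,2)*1e3
    gray=p.astype(float).mean(2)
    m=(abs(P[...,2]-.036)<.012)&(g[...,0]>-95)&(g[...,0]<-20)&(abs(g[...,1])<28)&(gray<70)
    v,u=np.nonzero(m);G=toG(ray_at_z(n,np.c_[u,v],.038))*1e3
    print(n,len(G),cv2.minAreaRect(G.astype(np.float32)),G.min(0))
    b=(P[...,2]>.22)&(g[...,0]>-65)&(g[...,0]<65)&(abs(g[...,1]+40)<15)&(P[...,2]<.27)
    print("ball",g[b].mean(0),P[b][:,2].max() if b.any() else 0,b.sum())
    for X,l in(((.684,.003,.04),'v2'),((.628,-.015,.04),'v1')):
        k=(np.linalg.norm(P[...,:2]-X[:2],axis=-1)<.012)&(P[...,2]>.03);print(l,k.sum(),P[k][:,2].max() if k.any() else 0)
    if n=="top":  # lengthwise profile: front edge of plate / coating
        for gy in(-25,25,0):
            xs=np.arange(-115,-75,.5);W=np.c_[toW(np.c_[xs,np.full(len(xs),gy)]/1e3),np.full(len(xs),.038)]
            uv=proj(n,W).astype(np.float32);pr=cv2.remap(gray.astype(np.float32),uv[None,:,0],uv[None,:,1],1)[0]
            print(gy,pr[::4].round().astype(int).tolist())
E
```

```text
clock: 23.03
tcp_pos: [0.4897, -0.314, 0.2972]
orientation: [-0.0, 0.998, -0.069, -0.001]
wrist_force: [0.1, 0.7, 0.2]
finger_gap: 0.0001
grip_force: 0.0
top 517 ((-50.8444709777832, -1.0474987030029297), (38.49616622924805, 62.36068344116211), 89.4576644897461) [-81.93458905 -20.57227734]
ball [-41.36163771 -38.32985871] 0.24592297964254312 127
v2 86 0.05696240589373284
v1 71 0.05613046237547788
-25 [158, 158, 158, 158, 158, 158, 154, 152, 169, 191, 193, 190, 190, 191, 189, 186, 186, 188, 189, 186]
25 [157, 158, 158, 158, 158, 158, 156, 156, 171, 187, 189, 188, 187, 187, 186, 186, 186, 186, 186, 186]
0 [158, 158, 157, 157, 157, 158, 157, 157, 165, 179, 187, 189, 190, 187, 173, 135, 80, 58, 61, 61]
scene 232 ((-49.97813034057617, -1.9901752471923828), (37.33930587768555, 61.56718444824219), 89.7313232421875) [-80.83710519 -20.7329162 ]
ball [-45.43201373 -38.38063392] 0.2439578989867872 69
v2 91 0.05540187634472771
v1 93 0.05471226717829017
```

Run:
```python
from h import *
n="top";p,d=eyes.read_camera(n);gray=p.astype(np.float32).mean(2)
for gx in(-85,-70,-50,-30):
    ys=np.arange(-40,42,2.);W=np.c_[toW(np.c_[np.full(len(ys),gx),ys]/1e3),np.full(len(ys),.038)]
    uv=proj(n,W).astype(np.float32);pr=cv2.remap(gray,uv[None,:,0],uv[None,:,1],1)[0].round().astype(int)
    print(gx,pr[:10].tolist(),pr[-12:].tolist())
# pin centroid at z .041
for gx in(-90,15):
    a=np.arange(-10,10.1,1.);X,Y=np.meshgrid(gx+a,34+a);W=np.c_[toW(np.c_[X.ravel(),Y.ravel()]/1e3),np.full(X.size,.041)]
    uv=proj(n,W).astype(np.float32);pr=cv2.remap(gray,uv[None,:,0],uv[None,:,1],1)[0].reshape(X.shape)
    w=np.abs(pr-np.median(pr))>15;print(gx,X[w].mean(),Y[w].mean(),Y[w].min(),Y[w].max())
```

```text
-85 [157, 158, 158, 153, 151, 165, 184, 190, 178, 150] [143, 149, 168, 184, 185, 175, 156, 140, 131, 119, 122, 140]
-70 [158, 158, 155, 149, 153, 173, 194, 191, 168, 118] [65, 106, 155, 183, 190, 182, 163, 153, 156, 157, 157, 157]
-50 [156, 157, 153, 151, 164, 187, 197, 190, 166, 119] [68, 113, 162, 187, 193, 183, 160, 151, 155, 157, 156, 156]
-30 [157, 158, 156, 155, 164, 185, 195, 188, 159, 108] [75, 117, 165, 189, 192, 177, 150, 151, 155, 156, 156, 156]
-90 -90.04824561403508 31.666666666666668 24.0 42.0
15 13.288461538461538 31.22596153846154 24.0 41.0
```

```bash
python3 -c "
from workcell import env
print(env.get_state()['clock'],env.hand_in())"
```

```text
the job is handed in; nothing more can be done
23.1833 None
```

I handed the job in at 23.2 s with the lever swung fully forward, the plate home against its pins (from camera checks and push forces) and both vials standing; I didn't measure the foot's contact on the coating directly, and the hand-in returned no verdict.

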